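Turn the lift-out track panel end for end

TASK

The lift-out track panel in the model railway board has been fitted back to front. Press its red end right down so that its other end tips up, lift it out, lay it flat on the round cork-topped stand and let go of it there; then take it again, put it back in its opening turned end for end, so that its red end lies next to the white line, and press it down fully flush with the board, track side up. Do not disturb the locomotive, the blue wagon or the paint jar.

Things in the scene. Friction and masses are not known exactly. Their poses are not given: they have to be found in the camera images.
- board: Fixed model-railway board, a slab 260 mm (its x, -125 to +135) by 220 mm (y), 55 mm high, grass-green top, plywood sides; origin at its underside on the table, +x roughly away from the robot. The panel lies flush in an opening in its top, x -69 to +73 by y -31 to +31 mm. Tracks (rails 2.5 mm high) run along x up to the opening. Pines up to 55 mm high at its corners are seen only.
- white_line (a point): Middle of the painted white line, 8 mm wide, across the track on the board's top just beyond the opening's +x end (board x = +84 mm, 55 mm above the table).
- pivot (a point): Hinge line (along the board's y) of the aluminium rocker under the panel, at board x = 0, y = 0, 45 mm above the table; fixed, axes as the board's. The rocker's flat upper face, on which the panel lies, passes through it and spans x -66 to +58 mm, 54 mm wide. A lip 6 mm high on its -x end, inner face 63.5 mm from the pivot, stops the panel sliding down.
- rocker (a joint): Rocker angle, rad: 0 = level (panel flush), at most 0.42 = fully tipped, the opening's -x end about 26 mm down and its +x end about 28 mm up. It can only tip this way. The hinge is stiff (about 0.12 N m) and stays where it is left, so the panel stays tipped after a press; 3 to 5 N at 40 mm from the pivot turns it either way.
- panel: Loose track panel: plywood, 130 mm (its x) by 56 mm (y) by 9.5 mm thick, 0.12 kg, two steel rails along x on top (18.5 mm apart, 2.5 mm high). Origin at the centre of its underside, z up. The last 30 mm at its +x end are red. It starts flush in the opening, too flush to grasp, its red end at the opening's -x end (nearer the robot), its centre 3 to 6 mm from the pivot to board +x.
- panel_red (a point): Middle of the panel's red end face (65 mm along the panel's +x from its centre, 5 mm above its underside); axes as the panel's.
- stand: Fixed round stand, 84 mm in diameter, 60 mm high, dark wood with a flat cork top; origin at the centre of its underside on the table. It stands to the left or to the right of the board.
- loco: Loose black model locomotive, about 180 mm long (its x), 38 mm wide, 65 mm high, on the table on the other side of the board from the stand; origin under its middle. To be left alone.
- wagon: Loose blue and white model box wagon, 130 mm long (its x), 36 mm wide, 51 mm high, on the table beyond the board; origin under its middle. To be left alone.
- paintjar: Loose green glass paint jar, 36 mm in diameter, 45 mm high, on the table beyond the board; origin under its middle. To be left alone.
Mind the look-alikes: they are no part of the job. Of the things that look like the panel, the larger one is meant. Of the things that look like the stand, take the one that is farthest to the robot's left at the start.

How it is judged:
On the way, in this order (a step that is already met when the one before it is completed fails the run):
1. The panel is tipped up in its opening: the rocker has turned by more than 0.3 rad, the red end low, the panel still lying in the opening (value of joint rocker above 0.3 rad and angle between panel's own z axis and vertical above 0.25 rad and x of panel in the frame of board between -0.01 and 0.02 m and y of panel in the frame of board between -0.01 and 0.01 m and z of panel_red in the frame of board below 0.04 m), for 0.1 s.
2. The panel lies flat on the cork top of the stand, track side up, its centre within 38 mm of the stand's, still and let go (horizontal distance between panel and stand below 0.038 m and z of panel in the frame of stand between 0.056 and 0.064 m and angle between panel's own z axis and vertical below 0.08 rad and contact force between the fingers and panel below 0.05 N and contact force between panel and stand above 0.3 N and linear speed of panel below 0.02 m/s), for 0.2 s.
At the end, for the whole second after the job is handed in: The panel lies in the opening, track side up, red end at the +x end by the white line, level within 0.045 rad, flush within 2.5 mm, rocker within 0.035 rad of level, at rest and let go; locomotive, wagon and jar never moved over 15 mm (value of joint rocker below 0.035 rad and angle between panel's own z axis and vertical below 0.045 rad and z of panel in the frame of board between 0.0425 and 0.0475 m and x of panel in the frame of board between -0.002 and 0.011 m and y of panel in the frame of board between -0.006 and 0.006 m and x of panel_red in the frame of board above 0.05 m and angle between the x axis of panel and the x axis of board, either way round below 0.12 rad and linear speed of panel below 0.01 m/s and angular speed of panel below 0.1 rad/s); the robot touches nothing.
It fails at once if The locomotive is moved by more than 15 mm or tipped (distance of loco from where it was at the start of the episode above 0.015 m or angle between loco's own z axis and vertical above 0.3 rad).
It fails at once if The blue wagon is moved by more than 15 mm or tipped (distance of wagon from where it was at the start of the episode above 0.015 m or angle between wagon's own z axis and vertical above 0.3 rad).
It fails at once if The paint jar is moved by more than 15 mm or tipped (distance of paintjar from where it was at the start of the episode above 0.015 m or angle between paintjar's own z axis and vertical above 0.3 rad).
It also fails if it takes over 72 s, if anything falls off the work surface, if the arm or the gripper's body presses on something with over 40 N, if the wrist force passes 120 N, or if a joint passes its speed limit or range.

ROBOT

A 6-joint arm with a two-finger parallel gripper is mounted at the origin on the work surface. World frame = base frame: x ahead of the robot, y to its left, z up, the work surface at z = 0. Lengths are in m, angles in rad, forces in N, time in s.
With the tool pointing down it reaches from about 0.4 to 0.825 m from the base axis. Payload 7 kg.
Tool frame: the origin (TCP) lies on the centre line of the jaws, within the pads' length; the fingertips stand 14 mm ahead of it and the grasp point (between the pads) lies 5 mm behind it; z points along the fingers, y is the line along which they close (so a half turn about z gives the same grasp; the last joint's range is limited). The gripper opens to 88 mm and grips with 3 to 60 N. Pads are 19 mm wide; open, the fingers measure 130 mm over their backs; the gripper's body (78 mm by 193 mm) begins 47 mm behind the grasp point.
Start: joints at [-0.871, 0.359, 0.012, 0, -1.224, -0.288], TCP at [0.27, -0.619, 0.241] pointing down, gripper open.
Joint ranges: [-3.07, 3.07], [-1.43, 2.12], [-1.02, 1.25], [-3.03, 1.67], [-3.05, -0], [-3.03, 3.03]. Speed limits (rad/s): [2.39, 2.39, 3.01, 3.14, 3.14, 3.14].

INTERFACE

Orientations are given as [roll, pitch, yaw] about the fixed x, y, z axes, in that order (R = Rz(yaw) Ry(pitch) Rx(roll)).
In Python, from station import arm gives the robot as it stands.
- The arm moves only by the tool move_arm, never from a script. Its argument "rows" is a list of rows, each an object with "translation": the shift along the tool's x, y, z in cm, a list of three; "rot": the turn, a rotation vector about the tool's x, y, z in degrees, a list of three; "hand": the closure, from 0 (fully open) to 1 (shut). A call has 1 to 8 rows; each row is the pose to reach, as a shift and turn from the pose commanded when the call began, along the tool's axes at that moment; what a row does not reach only later rows make up. A row lasts 1/12 s, in which the tool goes at most 41.7 mm and 7.16 degrees, less where a joint would pass 70% of its speed; a pose out of reach is approached as far as the arm can. A call with a gripper value outside its range is refused whole. The fingers move at their own pace and stop on an object; "squeeze" is the grip in N (left out, the last holds). Time passes only in rows, so rows that repeat a pose let the fingers close. It gives the time, the measured TCP pose, the force, the opening and the grip force at its end, in the units of the state.
- arm.get_state(): the state, without advancing time (a new reading comes with each control period).
- arm.grab_frame(name): name is "side" or "top"; returns (picture, depth): 420x560x3 uint8, red, green, blue; 420x560 float32, m along the optical axis (not along the pixel's ray), 0 where there is no reading.
- arm.camera_params(name): a dict with "vfov" (degrees; the focal length in pixels is half the picture's height over the tangent of half this angle, whatever the lens; pixels are square), "cx", "cy" (the principal point, pixels), "position" and "orientation" of the camera in the world. Camera axes: x right, y down, z forward; pixel columns grow to the right and rows downward; lengths in m; the calibration is good to about 2 mm. A picture is of the moment at which its call begins. camera_params takes no time and is no camera call.
- arm.job_done(): hands the job in; it is judged then, once.
Trained networks look in the newest picture that a camera, given by its name, has taken for a name from the list of things; names that differ only in an ending like _2 or _b are one class to them, and where a whole thing is asked for, a point or a joint stands for the part that bears it (a point fixed in the world has none). Each returns a list of dicts, best first, with "p" (0 to 1); they miss things now and then, are a little off and sometimes report something else, mostly with a low value. They report only what shows in the picture. A call takes as long as a camera call. They do not tell look-alikes from the thing itself.
- arm.search_frame(label, camera): "point" ([x, y, z] in m, in the coordinates of the camera as it stood for that picture, good to about 4 mm: the middle of the surface that is visible of it).
- arm.pinpoint(label, camera): "point" ([x, y, z] in m, in the coordinates of the camera as it stood for that picture, good to about 4 mm: a listed point, or the origin of a listed thing).
The state is a dict: "t": time; "q": joint angles; "qd": joint speeds; "joint_efforts": joint torques, N m; "eef_pos": TCP position; "ee_rot": TCP orientation; "force": force on the tool from outside, world axes, zero at the start; "moment": the same for the moment, N m; "width": finger opening in m; "gripper_force": force on a finger pad.
Only numpy, scipy, OpenCV 4.12 (cv2) and the standard library are available. Lean on these libraries where they do the work, as an engineer would, in place of code of your own. Each camera call takes 0.05 s, during which the arm holds its last target. There are 200 camera calls.

## Working session

There is one attempt and no reset: what is moved stays moved. The work goes in short steps, Python scripts to look and compute and a tool call to move; the robot and the scene stay as the last step left them, time stands still between calls to the robot, and variables do not carry over. Pictures are saved under pics/ and viewed, at most 10 in all, crops included, and the job is handed in when it is done.

Besides the shell and the picture viewer there is one more tool, called after ">>>" as name(argument=value, ...), one argument or row to a line, values as JSON. move_arm: Moves the arm, as the interface text tells. Its arguments: {"type":"object","properties":{"rows":{"type":"array","items":{"type":"object","properties":{"translation":{"type":"array","items":{"type":"number"}},"rot":{"type":"array","items":{"type":"number"}},"hand":{"type":"number"}}}},"squeeze":{"type":"number"}},"required":["rows"]}

```bash
mkdir -p pics; cat > h.py <<'E'
from station import arm
import numpy as np, cv2
from scipy.spatial.transform import Rotation as R
def rot(o):
    o=np.array(o,float)
    return o if o.shape==(3,3) else (R.from_quat(o).as_matrix() if o.size==4 else R.from_euler('xyz',o).as_matrix())
def cam(n):
    p=arm.camera_params(n); return p,rot(p['orientation']),np.array(p['position'])
def w(n,pt):
    p,M,t=cam(n); return M@np.array(pt)+t
def cloud(n,d):
    p,M,t=cam(n); h,wd=d.shape; f=h/2/np.tan(np.radians(p['vfov'])/2)
    v,u=np.mgrid[:h,:wd]; c=np.stack([(u-p['cx'])/f*d,(v-p['cy'])/f*d,d],-1)
    return c@M.T+t
def save(name,im): cv2.imwrite('pics/'+name+'.png',im[...,::-1])
E
python3 - <<'E'
from h import *
for n in('top','side'):
    p=arm.camera_params(n);print(n,p)
    im,d=arm.grab_frame(n);save(n+'0',im);np.savez(''+n+'0',im=im,d=d)
    for l in('board','white_line','pivot','panel','panel_red','stand','loco','wagon','paintjar'):
        print(l,[(np.round(w(n,x['point']),3).tolist(),round(x['p'],2)) for x in arm.pinpoint(l,n)])
print(arm.get_state())
E
```

```text
top {'vfov': 54.91432045629877, 'cx': 281.0844446096659, 'cy': 210.18029514241445, 'position': array([0.45314245, 0.01696467, 1.02667578]), 'orientation': array([-3.03340083e+00, -1.22942045e-03, -1.56951711e+00])}
board [([0.536, 0.02, -0.002], 0.68)]
white_line [([0.621, 0.01, 0.058], 0.59)]
pivot [([0.536, 0.02, 0.044], 0.86)]
panel [([0.543, 0.017, 0.046], 0.83), ([0.35, -0.179, -0.001], 0.75), ([0.771, 0.1, -0.003], 0.49), ([0.475, 0.023, 0.051], 0.25)]
panel_red [([0.474, 0.021, 0.05], 0.71)]
stand [([0.66, 0.227, -0.002], 0.96), ([0.496, 0.297, 0.003], 0.69)]
loco [([0.544, -0.287, 0.002], 0.71)]
wagon [([0.774, 0.1, -0.0], 0.78)]
paintjar [([0.775, -0.137, 0.002], 0.63)]
side {'vfov': 42.70328021204035, 'cx': 282.1685009248335, 'cy': 202.68047287463156, 'position': array([ 0.44299416, -0.89089669,  0.63970336]), 'orientation': array([-2.15029112e+00, -5.33729951e-04, -1.33910583e-01])}
board []
white_line [([0.616, 0.012, 0.053], 0.75)]
pivot [([0.537, 0.022, 0.048], 0.94)]
panel [([0.541, 0.019, 0.044], 0.76), ([0.348, -0.179, 0.001], 0.57)]
panel_red [([0.341, -0.134, 0.001
[... 213 characters left out ...]
.0], 0.87)]
{'t': 1.0, 'q': array([-8.70907390e-01,  3.58590233e-01,  1.18936874e-02,  2.16904800e-05,
       -1.22407913e+00, -2.88072936e-01]), 'qd': array([ 5.16885870e-04, -1.39424067e-03, -3.12685508e-04, -9.27451672e-04,
       -3.65295893e-05,  8.00813211e-04]), 'joint_efforts': array([-2.23142456e-04, -5.82391334e+01,  2.93309641e+01,  7.00262591e+00,
        1.25733882e-02, -5.57493217e-05]), 'eef_pos': array([ 0.27014023, -0.61857033,  0.24056873]), 'ee_rot': array([-3.14156706e+00, -1.36929229e-05, -2.72976928e+00]), 'force': array([-0.63759331, -0.67864434,  0.06887259]), 'moment': array([ 0.02572303, -0.00319069,  0.03392269]), 'gripper_force': 0.0, 'width': 0.08730275150427957}
```

View pics/top0.png

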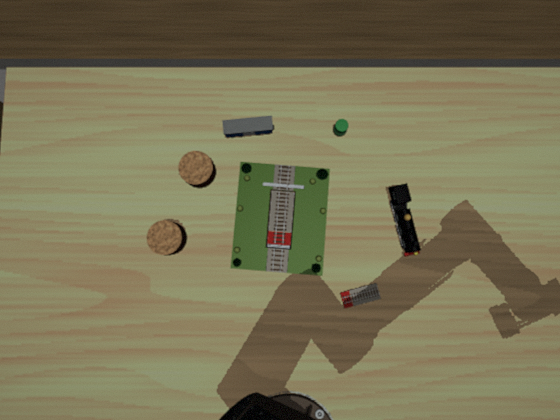

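```bash
python3 - <<'E'
from h import *
z=np.load('top0.npz');im=z['im'].astype(int);d=z['d'];P=cloud('top',d)
r,g,b=im[...,0],im[...,1],im[...,2]
# white-ish / red in board region
reg=(P[...,0]>.4)&(P[...,0]<.68)&(abs(P[...,1]-.02)<.12)&(P[...,2]>.03)&(P[...,2]<.08)
for nm,m in(('red',(r>120)&(g<80)&(b<80)),('white',(r>190)&(g>190)&(b>180)),('green',(g>r+15)&(g>b+15))):
    m=(m&reg).astype(np.uint8); n,l,s,c=cv2.connectedComponentsWithStats(m)
    for i in range(1,n):
        if s[i,4]>60:
            q=P[l==i]; rc=cv2.minAreaRect((q[:,:2]*1000).astype(np.float32)); print(nm,s[i],np.round(rc[0],1),np.round(rc[1],1),round(rc[2],1),np.round(q[:,2].mean(),4))
for c0 in((.66,.228),(.496,.298)):
    m=(np.hypot(P[...,0]-c0[0],P[...,1]-c0[1])<.07)&(P[...,2]>.045)&(P[...,2]<.075)
    q=P[m]; print(q[:,:3].mean(0).round(4),cv2.minEnclosingCircle((q[:,:2]*1000).astype(np.float32)),np.median(q[:,2]))
E
```

```text
red [268 231  23  14 127] [491.6  21.5] [52.1 29.1] 84.5 0.0547
green [ 231  162   43  109 3279] [546.6  84.9] [ 83.1 258.4] 85.5 0.0548
green [ 287  166   42  110 3218] [535.9 -49.9] [ 83.4 258.7] 85.5 0.0548
[0.6617 0.2236 0.0592] ((663.2842407226562, 224.28121948242188), 42.36469650268555) 0.059501551943612174
[0.4926 0.2941 0.0592] ((493.13995361328125, 295.3084716796875), 42.30508041381836) 0.05946547415864578
```

```bash
cat >> h.py <<'E'
B=np.array([.5364,.0180]); YB=np.radians(-4.5)
def brd(x,y): return B+np.array([[np.cos(YB),-np.sin(YB)],[np.sin(YB),np.cos(YB)]])@np.array([x,y])
def tool(yaw,tilt=0): # yaw deg; tilt deg about tool y
    return R.from_euler('xyz',[180,0,yaw],degrees=True)*R.from_rotvec([0,tilt,0],degrees=True)
def plan(*targets):
    s=arm.get_state(); p=s['eef_pos']; r=R.from_matrix(rot(s['ee_rot']))
    print('t',round(s['t'],2),'p',p.round(4),'F',s['force'].round(1),'w',round(s['width'],4),'q6',s['q'][5].round(2))
    for P,Q in targets: print('trans cm',(r.inv().apply(np.array(P)-p)*100).round(2),'rot',(r.inv()*Q).as_rotvec(degrees=True).round(1))
E
python3 - <<'E'
from h import *
plan(([*brd(-.054,0),.11],tool(175.5)))
E
```

```text
t 1.0 p [ 0.2701 -0.6186  0.2406] F [-0.6 -0.7  0.1] w 0.0873 q6 -0.29
trans cm [-45.12  50.22  13.05] rot [-0.  -0.  28.1]
```

>>> move_arm(
  rows=[
    {"translation": [-22, 25, 0], "rot": [0, 0, 28], "hand": 1},
    {"translation": [-22, 25, 0], "rot": [0, 0, 28], "hand": 1},
    {"translation": [-22, 25, 0], "rot": [0, 0, 28], "hand": 1},
    {"translation": [-22, 25, 0], "rot": [0, 0, 28], "hand": 1},
    {"translation": [-22, 25, 0], "rot": [0, 0, 28], "hand": 1},
    {"translation": [-22, 25, 0], "rot": [0, 0, 28], "hand": 1},
    {"translation": [-22, 25, 0], "rot": [0, 0, 28], "hand": 1},
    {"translation": [-22, 25, 0], "rot": [0, 0, 28], "hand": 1},
  ],
  squeeze=20,
)

```text
t: 1.67
eef_pos: [0.3704, -0.304, 0.2408]
ee_rot: [-3.141, 0.001, 3.064]
force: [1.3, 0.9, 0.7]
width: 0.0395
gripper_force: 0.0
```

```bash
python3 - <<'E'
from h import *
plan(([*brd(-.054,0),.24],tool(175.5)))
E
```

```text
t 1.67 p [ 0.3704 -0.304   0.2408] F [1.3 0.9 0.7] w 0.0395 q6 -1.37
trans cm [-8.67 33.39  0.08] rot [-0.   0.   0.1]
```

>>> move_arm(
  rows=[
    {"translation": [-8.5, 33.2, 0], "rot": [0, 0, 0], "hand": 1},
    {"translation": [-8.5, 33.2, 0], "rot": [0, 0, 0], "hand": 1},
    {"translation": [-8.5, 33.2, 0], "rot": [0, 0, 0], "hand": 1},
    {"translation": [-8.5, 33.2, 0], "rot": [0, 0, 0], "hand": 1},
    {"translation": [-8.5, 33.2, 0], "rot": [0, 0, 0], "hand": 1},
    {"translation": [-8.5, 33.2, 0], "rot": [0, 0, 0], "hand": 1},
    {"translation": [-8.5, 33.2, 0], "rot": [0, 0, 0], "hand": 1},
    {"translation": [-8.5, 33.2, 0], "rot": [0, 0, 0], "hand": 1},
  ],
)

```text
t: 2.33
eef_pos: [0.4777, 0.012, 0.2412]
ee_rot: [3.141, 0.001, 3.065]
force: [2.1, 0.3, 0.1]
width: 0.0001
gripper_force: 0.0
```

>>> move_arm(
  rows=[
    {"translation": [0, 0, 3], "rot": [0, 0, 0], "hand": 1},
    {"translation": [0, 0, 7], "rot": [0, 0, 0], "hand": 1},
    {"translation": [0, 0, 11], "rot": [0, 0, 0], "hand": 1},
    {"translation": [0, 0, 14], "rot": [0, 0, 0], "hand": 1},
    {"translation": [0, 0, 14], "rot": [0, 0, 0], "hand": 1},
    {"translation": [0, 0, 14], "rot": [0, 0, 0], "hand": 1},
  ],
)

```text
t: 2.83
eef_pos: [0.477, 0.0094, 0.1001]
ee_rot: [-3.14, -0.003, 3.065]
force: [0.6, -0.5, 1.8]
width: 0.0006
gripper_force: 0.0
```

```bash
python3 - <<'E'
from h import *
plan(([*brd(-.054,0),.051],tool(175.5)))
E
```

```text
t 2.83 p [0.477  0.0094 0.1001] F [ 0.6 -0.5  1.8] w 0.0006 q6 -2.08
trans cm [-0.48  1.33  4.91] rot [-0.1 -0.2  0.1]
```

>>> move_arm(
  rows=[
    {"translation": [-0.5, 1.3, 1], "rot": [0, 0, 0], "hand": 1},
    {"translation": [-0.5, 1.3, 2], "rot": [0, 0, 0], "hand": 1},
    {"translation": [-0.5, 1.3, 2.6], "rot": [0, 0, 0], "hand": 1},
    {"translation": [-0.5, 1.3, 3.1], "rot": [0, 0, 0], "hand": 1},
    {"translation": [-0.5, 1.3, 3.5], "rot": [0, 0, 0], "hand": 1},
    {"translation": [-0.5, 1.3, 3.9], "rot": [0, 0, 0], "hand": 1},
    {"translation": [-0.5, 1.3, 4.3], "rot": [0, 0, 0], "hand": 1},
    {"translation": [-0.5, 1.3, 4.6], "rot": [0, 0, 0], "hand": 1},
  ],
)

```text
t: 3.5
eef_pos: [0.4838, 0.0226, 0.0546]
ee_rot: [3.141, 0.001, 3.065]
force: [-1.9, 1.5, 2.7]
width: 0.0008
gripper_force: 1.7
```

>>> move_arm(
  rows=[
    {"translation": [0, 0, 0.2], "rot": [0, 0, 0], "hand": 1},
    {"translation": [0, 0, 0.3], "rot": [0, 0, 0], "hand": 1},
  ],
)

```text
t: 3.67
eef_pos: [0.4839, 0.0225, 0.0515]
ee_rot: [3.141, 0.001, 3.065]
force: [-0.1, 1.3, 3.1]
width: 0.0004
gripper_force: 1.4
```

```bash
python3 - <<'E'
from h import *
plan(([*brd(-.054,0),.051],tool(175.5)))
im,d=arm.grab_frame('side');save('s1',cv2.resize(im[80:300,200:460],None,fx=2.5,fy=2.5))
E
```

```text
t 3.67 p [0.4839 0.0225 0.0515] F [-0.1  1.3  3.1] w 0.0004 q6 -2.1
trans cm [ 0.14 -0.03  0.05] rot [0.  0.  0.1]
```

View pics/s1.png

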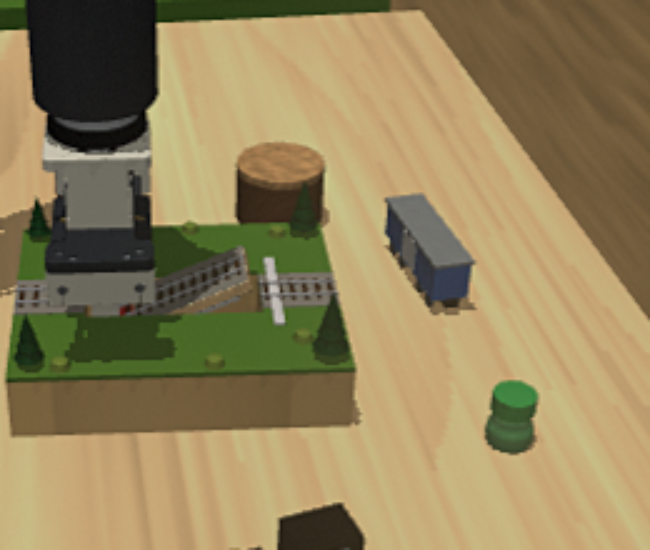

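>>> move_arm(
  rows=[
    {"translation": [0, 0, 0.1], "rot": [0, 0, 0], "hand": 1},
    {"translation": [0, 0, 0.2], "rot": [0, 0, 0], "hand": 1},
    {"translation": [0, 0, 0.2], "rot": [0, 0, 0], "hand": 1},
  ],
)

```text
t: 3.97
eef_pos: [0.4843, 0.0225, 0.0506]
ee_rot: [3.141, 0.001, 3.065]
force: [-4.3, 2.7, 14.7]
width: 0.0005
gripper_force: 7.4
```

>>> move_arm(
  rows=[
    {"translation": [0, 0, -3], "rot": [0, 0, 0], "hand": 1},
    {"translation": [0, 0, -7], "rot": [0, 0, 0], "hand": 0.6},
    {"translation": [0, 0, -11], "rot": [0, 0, 0], "hand": 0},
    {"translation": [-9, 0, -11], "rot": [0, -24, 0], "hand": 0},
    {"translation": [-9, 0, -11], "rot": [0, -24, 0], "hand": 0},
    {"translation": [-9, 0, -11], "rot": [0, -24, 0], "hand": 0},
    {"translation": [-9, 0, -11], "rot": [0, -24, 0], "hand": 0},
    {"translation": [-9, 0, -11], "rot": [0, -24, 0], "hand": 0},
  ],
)

```text
t: 4.63
eef_pos: [0.5711, 0.0157, 0.1581]
ee_rot: [3.141, 0.419, 3.066]
force: [-0.1, -1.7, 0.4]
width: 0.0414
gripper_force: 0.0
```

```bash
cat >> h.py <<'E'
def fit(name='top',x0=-.01,x1=.066,yh=.024,tag=None,cams=('top','side')):
    """plane of panel top in board frame from depth"""
    c,s=np.cos(YB),np.sin(YB)
    for n in cams:
        im,d=arm.grab_frame(n)
        if tag: save(n+tag,im)
        P=cloud(n,d).reshape(-1,3); q=P[:,:2]-B; bx=q@[c,s]; by=q@[-s,c]
        m=(bx>x0)&(bx<x1)&(abs(by)<yh)&(P[:,2]>.02)&(P[:,2]<.1)
        A=np.c_[bx[m],by[m],np.ones(m.sum())]; z=P[m,2]; k=np.ones(len(z),bool)
        for _ in range(5):
            co=np.linalg.lstsq(A[k],z[k],rcond=None)[0]; e=abs(A@co-z); k=e<max(.003,1.5*np.median(e))
        print(n,m.sum(),k.sum(),'slope deg x,y',np.degrees(np.arctan(co[:2])).round(1),'z0',co[2].round(4))
E
python3 - <<'E'
from h import *
a=24
t=np.radians(a)
def grasp(s,perp,yaw=175.5,tilt=-a):
    # TCP at slope coord s, height perp over rocker face
    return ([*brd(s*np.cos(t)-perp*np.sin(t),0),.045+s*np.sin(t)+perp*np.cos(t)],tool(yaw,tilt))
fit(tag='2')
plan(grasp(.048,.040),grasp(.048,.0095))
E
```

```text
top 46 41 slope deg x,y [-0.2 -0.6] z0 0.0784
side 484 451 slope deg x,y [24.1  0.6] z0 0.0564
t 4.73 p [0.5706 0.0142 0.158 ] F [ 0.8 -1.1 -0. ] w 0.0494 q6 -2.69
trans cm [2.92 0.13 4.93] rot [-0.  -0.1  0.1]
trans cm [2.91 0.13 7.98] rot [-0.  -0.1  0.1]
```

>>> move_arm(
  rows=[
    {"translation": [2.9, 0.1, 3], "rot": [0, 0, 0], "hand": 0},
    {"translation": [2.9, 0.1, 4], "rot": [0, 0, 0], "hand": 0},
    {"translation": [2.9, 0.1, 4], "rot": [0, 0, 0], "hand": 0},
    {"translation": [2.9, 0.1, 4.9], "rot": [0, 0, 0], "hand": 0},
    {"translation": [2.9, 0.1, 5.8], "rot": [0, 0, 0], "hand": 0},
    {"translation": [2.9, 0.1, 6.8], "rot": [0, 0, 0], "hand": 0},
    {"translation": [2.9, 0.1, 7.5], "rot": [0, 0, 0], "hand": 0},
    {"translation": [2.9, 0.1, 7.9], "rot": [0, 0, 0], "hand": 0},
  ],
)

```text
t: 5.4
eef_pos: [0.5774, 0.0115, 0.0993]
ee_rot: [3.135, 0.379, 3.067]
force: [0.5, -0.5, -0.6]
width: 0.0876
gripper_force: 0.0
```

>>> move_arm(
  rows=[
    {"translation": [0, 0, 0], "rot": [0, 0, 0], "hand": 0},
  ],
)

```text
t: 5.48
eef_pos: [0.5772, 0.0116, 0.0992]
ee_rot: [3.135, 0.379, 3.068]
force: [0.6, 0.4, 0.2]
width: 0.0879
gripper_force: 0.0
```

```bash
python3 - <<'E'
from h import *
t=np.radians(24)
s,perp=.048,.0105
plan(([*brd(s*np.cos(t)-perp*np.sin(t),0),.045+s*np.sin(t)+perp*np.cos(t)],tool(175.5,-24)))
im,d=arm.grab_frame('side');save('s3',cv2.resize(im[130:280,200:400],None,fx=3.5,fy=3.5))
E
```

```text
t 5.48 p [0.5772 0.0116 0.0992] F [0.6 0.4 0.2] w 0.0879 q6 -3.03
trans cm [1.07 0.3  2.28] rot [ 0.5 -2.3  0.3]
```

View pics/s3.png

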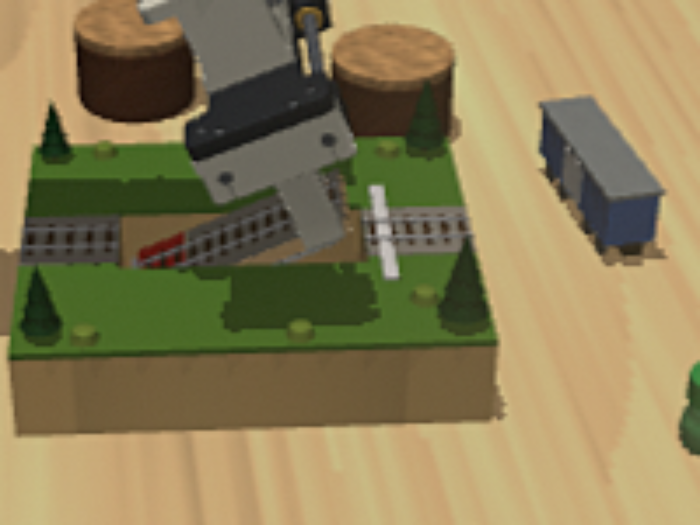

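```bash
python3 - <<'E'
from h import *
s=arm.get_state(); print(s['q'].round(3), s['qd'].round(2))
E
```

```text
[ 0.198  0.151 -1.016  1.208 -0.1   -3.03 ] [ 0.01 -0.01 -0.    0.   -0.   -0.  ]
```

>>> move_arm(
  rows=[
    {"translation": [0, 0, -2], "rot": [0, 0, 0], "hand": 0},
    {"translation": [0, 0, -5], "rot": [0, 0, 0], "hand": 0},
    {"translation": [0, 0, -6], "rot": [0, 6, 0], "hand": 0},
    {"translation": [0, 0, -6], "rot": [0, 12, 0], "hand": 0},
    {"translation": [0, 0, -6], "rot": [0, 18, 0], "hand": 0},
    {"translation": [0, 0, -6], "rot": [0, 22, 0], "hand": 0},
    {"translation": [0, 0, -6], "rot": [0, 22, 0], "hand": 0},
    {"translation": [0, 0, -6], "rot": [0, 22, 0], "hand": 0},
  ],
)

```text
t: 6.2
eef_pos: [0.5582, 0.0166, 0.1571]
ee_rot: [3.13, -0.009, 3.075]
force: [2.0, 0.1, 1.4]
width: 0.0874
gripper_force: 0.0
```

```bash
python3 - <<'E'
from h import *
fit(tag='4',cams=('side',),x1=.06)
print(arm.get_state()['q'].round(3))
plan(([*brd(.052,0),.12],tool(175.5)),([*brd(.052,0),.0715],tool(175.5)))
E
```

```text
side 485 453 slope deg x,y [24.   0.4] z0 0.0564
[ 0.37   0.243 -0.355 -0.013 -0.976 -2.003]
t 6.25 p [0.5579 0.0151 0.1559] F [ 1.9 -0.5 -0.1] w 0.0877 q6 -2.0
trans cm [-3.06  0.06  3.57] rot [ 0.5 -0.4  0.5]
trans cm [-3.1   0.02  8.42] rot [ 0.5 -0.4  0.5]
```

>>> move_arm(
  rows=[
    {"translation": [-3.1, 0.1, 1.5], "rot": [0.5, -0.4, 0.5], "hand": 0},
    {"translation": [-3.1, 0.1, 3.5], "rot": [0.5, -0.4, 0.5], "hand": 0},
    {"translation": [-3.1, 0.1, 5], "rot": [0.5, -0.4, 0.5], "hand": 0},
    {"translation": [-3.1, 0, 6], "rot": [0.5, -0.4, 0.5], "hand": 0},
    {"translation": [-3.1, 0, 7], "rot": [0.5, -0.4, 0.5], "hand": 0},
    {"translation": [-3.1, 0, 7.8], "rot": [0.5, -0.4, 0.5], "hand": 0},
    {"translation": [-3.1, 0, 8.2], "rot": [0.5, -0.4, 0.5], "hand": 0},
    {"translation": [-3.1, 0, 8.2], "rot": [0.5, -0.4, 0.5], "hand": 0},
  ],
)

```text
t: 6.92
eef_pos: [0.5849, 0.0114, 0.0725]
ee_rot: [-3.138, 0.001, 3.063]
force: [-0.4, 0.7, -0.1]
width: 0.0874
gripper_force: 0.0
```

```bash
python3 - <<'E'
from h import *
print(arm.get_state()['q'].round(3))
plan(([*brd(.052,0),.0715],tool(175.5)))
im,d=arm.grab_frame('side');save('s5',cv2.resize(im[130:280,200:400],None,fx=3.5,fy=3.5))
E
```

```text
[ 0.356  0.373 -0.399  0.005 -0.799 -2.009]
t 6.92 p [0.5849 0.0114 0.0725] F [-0.4  0.7 -0.1] w 0.0874 q6 -2.01
trans cm [-0.32  0.27  0.09] rot [-0.2  0.1 -0. ]
```

View pics/s5.png

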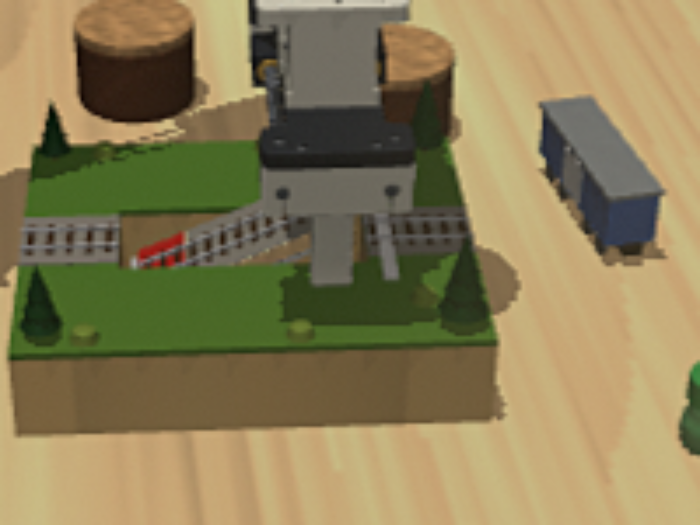

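>>> move_arm(
  rows=[
    {"translation": [-0.1, 0.2, 0], "rot": [0, 0, 0], "hand": 0.2},
    {"translation": [-0.1, 0.2, 0], "rot": [0, 0, 0], "hand": 1},
    {"translation": [-0.1, 0.2, 0], "rot": [0, 0, 0], "hand": 1},
    {"translation": [-0.1, 0.2, 0], "rot": [0, 0, 0], "hand": 1},
    {"translation": [-0.1, 0.2, 0], "rot": [0, 0, 0], "hand": 1},
    {"translation": [-0.1, 0.2, 0], "rot": [0, 0, 0], "hand": 1},
    {"translation": [-0.1, 0.2, 0], "rot": [0, 0, 0], "hand": 1},
    {"translation": [-0.1, 0.2, 0], "rot": [0, 0, 0], "hand": 1},
  ],
  squeeze=45,
)

```text
t: 7.63
eef_pos: [0.5868, 0.014, 0.0731]
ee_rot: [-3.139, 0.003, 3.063]
force: [-0.5, 5.1, 0.9]
width: 0.0556
gripper_force: 45.0
```

>>> move_arm(
  rows=[
    {"translation": [0, 0, 0], "rot": [0, 0, 0], "hand": 1},
    {"translation": [0, 0, -0.5], "rot": [0, 0, 0], "hand": 1},
    {"translation": [0, 0, -1.5], "rot": [0, 0, 0], "hand": 1},
    {"translation": [0, 0, -3], "rot": [0, 0, 0], "hand": 1},
    {"translation": [0, 0, -5], "rot": [0, 0, 0], "hand": 1},
    {"translation": [0, 0, -7], "rot": [0, 0, 0], "hand": 1},
    {"translation": [0, 0, -9], "rot": [0, 0, 0], "hand": 1},
    {"translation": [0, 0, -10], "rot": [0, 0, 0], "hand": 1},
  ],
)

```text
t: 8.3
eef_pos: [0.5872, 0.0134, 0.1757]
ee_rot: [-3.139, 0.005, 3.063]
force: [1.7, 0.5, -0.1]
width: 0.0557
gripper_force: 45.0
```

```bash
python3 - <<'E'
from h import *
plan()
im,d=arm.grab_frame('side');save('s6',cv2.resize(im[80:280,180:420],None,fx=3,fy=3))
E
```

```text
t 8.3 p [0.5872 0.0134 0.1757] F [ 1.7  0.5 -0.1] w 0.0557 q6 -2.01
```

View pics/s6.png

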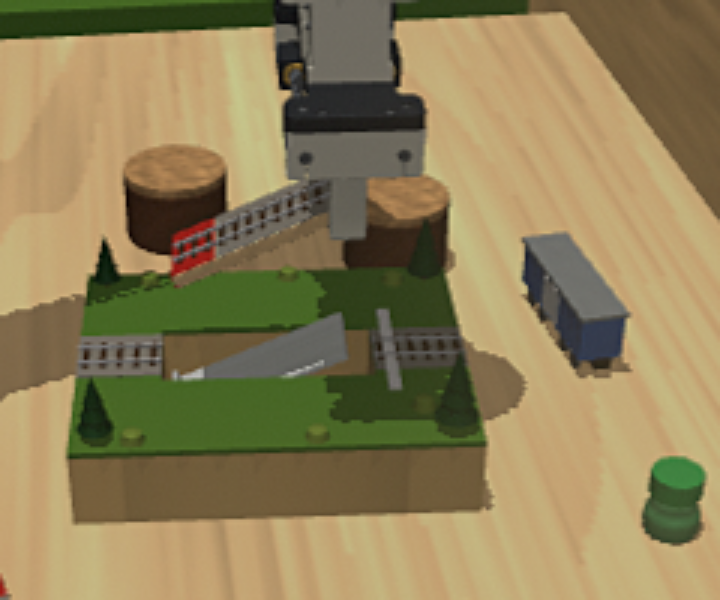

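>>> move_arm(
  rows=[
    {"translation": [0, 4, -1], "rot": [0, 0, -7], "hand": 1},
    {"translation": [0, 8, -1], "rot": [0, 0, -14], "hand": 1},
    {"translation": [1, 12, -1], "rot": [0, 0, -21], "hand": 1},
    {"translation": [2, 16, -1], "rot": [0, 0, -28], "hand": 1},
    {"translation": [3, 19, -1], "rot": [0, 0, -35], "hand": 1},
    {"translation": [4, 22, -1], "rot": [0, 0, -42], "hand": 1},
    {"translation": [5, 25, -1], "rot": [0, 0, -49], "hand": 1},
    {"translation": [6, 28, -1], "rot": [0, 0, -56], "hand": 1},
  ],
)

```text
t: 9.02
eef_pos: [0.5476, 0.2986, 0.1808]
ee_rot: [-3.138, -0.003, -2.237]
force: [0.2, -0.3, -0.4]
width: 0.0559
gripper_force: 45.0
```

```bash
python3 - <<'E'
from h import *
plan(([.499,.351,.15],tool(-94.5)),([.499,.351,.15],tool(-94.5,24)))
print(arm.get_state()['q'].round(2))
E
```

```text
t 9.02 p [0.5476 0.2986 0.1808] F [ 0.2 -0.3 -0.4] w 0.0559 q6 -1.48
trans cm [-1.12  7.07  3.05] rot [ -0.1  -0.2 -33.7]
trans cm [-1.12  7.07  3.05] rot [  6.9  23.1 -33.2]
[ 0.81  0.32 -0.19  0.   -1.06 -1.48]
```

>>> move_arm(
  rows=[
    {"translation": [-0.3, 2, 0.5], "rot": [1, 4, -6], "hand": 1},
    {"translation": [-0.6, 4, 1], "rot": [2, 8, -12], "hand": 1},
    {"translation": [-1, 6, 2], "rot": [3, 12, -17], "hand": 1},
    {"translation": [-1.1, 7.1, 3], "rot": [4, 16, -22], "hand": 1},
    {"translation": [-1.1, 7.1, 3], "rot": [5.5, 19, -28], "hand": 1},
    {"translation": [-1.1, 7.1, 3], "rot": [6.9, 23.1, -33.2], "hand": 1},
    {"translation": [-1.1, 7.1, 3], "rot": [6.9, 23.1, -33.2], "hand": 1},
    {"translation": [-1.1, 7.1, 3], "rot": [6.9, 23.1, -33.2], "hand": 1},
  ],
)

```text
t: 9.68
eef_pos: [0.4992, 0.3506, 0.1495]
ee_rot: [3.141, -0.42, -1.655]
force: [-0.4, -0.9, -1.4]
width: 0.0556
gripper_force: 45.0
```

```bash
cat >> h.py <<'E'
def fitregion(n,cx,cy,rad,z0,z1,tag=None):
    im,d=arm.grab_frame(n)
    if tag: save(n+tag,im)
    P=cloud(n,d); m=(np.hypot(P[...,0]-cx,P[...,1]-cy)<rad)&(P[...,2]>z0)&(P[...,2]<z1)
    q=P[m]; A=np.c_[q[:,0]-cx,q[:,1]-cy,np.ones(len(q))]; k=np.ones(len(q),bool)
    for _ in range(8):
        co=np.linalg.lstsq(A[k],q[k,2],rcond=None)[0]; e=abs(A@co-q[:,2]); k=e<max(.003,1.5*np.median(e))
    i=im[m].astype(int); red=(i[:,0]>110)&(i[:,1]<70)&(i[:,2]<70)
    rc=cv2.minAreaRect((q[k][:,:2]*1000).astype(np.float32))
    print(n,len(q),k.sum(),'slopes',np.degrees(co[:2]).round(1),'z',co[2].round(4),'mean',q[k].mean(0).round(4),'rect',[np.round(v,1) for v in rc],'red',red.sum(),q[red].mean(0).round(4) if red.any() else '')
E
python3 - <<'E'
from h import *
fitregion('top',.494,.2965,.07,.12,.19,'7')
fitregion('side',.494,.2965,.07,.12,.19,'7')
print(arm.get_state()['q'].round(2))
plan(([.499,.351,.08],tool(-94.5,24)))
E
```

```text
top 1823 1515 slopes [-0.1  0.1] z 0.1541 mean [0.493  0.2959 0.1541] rect [array([492.9, 294.7]), array([130.6,  85. ]), np.float64(84.6)] red 195 [0.4886 0.2461 0.1538]
side 858 560 slopes [0.2 0.4] z 0.1558 mean [0.4951 0.2931 0.1557] rect [array([496.2, 294.2]), array([130.8,  84.2]), np.float64(84.6)] red 82 [0.4897 0.2451 0.1554]
[ 1.04  0.51 -0.12  0.18 -1.33 -1.2 ]
t 9.78 p [0.4999 0.3499 0.1511] F [ 0.   0.1 -0.7] w 0.0558 q6 -1.2
trans cm [-2.97  0.1   6.46] rot [ 0.2  0.1 -0.4]
```

View pics/side7.png

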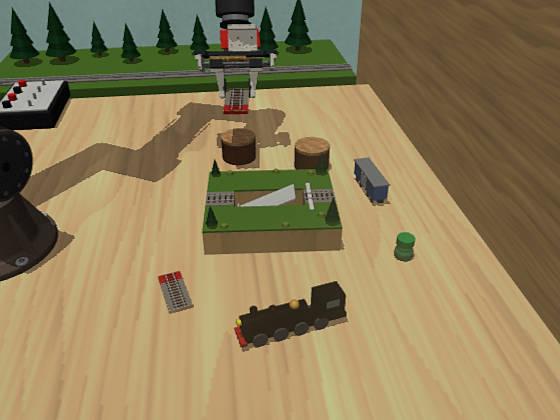

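>>> move_arm(
  rows=[
    {"translation": [-0.8, 0, 1.8], "rot": [0, 0, 0], "hand": 1},
    {"translation": [-1.6, 0, 3.6], "rot": [0, 0, 0], "hand": 1},
    {"translation": [-2.2, 0, 5], "rot": [0, 0, 0], "hand": 1},
    {"translation": [-2.7, 0, 6], "rot": [0, 0, 0], "hand": 1},
    {"translation": [-2.9, 0, 6.6], "rot": [0, 0, 0], "hand": 1},
    {"translation": [-3.1, 0, 7], "rot": [0, 0, 0], "hand": 1},
    {"translation": [-3.2, 0, 7.2], "rot": [0, 0, 0], "hand": 1},
    {"translation": [-3.25, 0, 7.3], "rot": [0, 0, 0], "hand": 1},
  ],
)

```text
t: 10.45
eef_pos: [0.5003, 0.3505, 0.0722]
ee_rot: [-3.14, -0.417, -1.656]
force: [0.5, -0.3, -0.3]
width: 0.0554
gripper_force: 45.0
```

```bash
python3 - <<'E'
from h import *
plan()
fitregion('top',.494,.2965,.07,.063,.1)
fitregion('side',.494,.2965,.07,.063,.1)
E
```

```text
t 10.45 p [0.5003 0.3505 0.0722] F [ 0.5 -0.3 -0.3] w 0.0554 q6 -1.23
top 1503 1243 slopes [0.  0.3] z 0.0766 mean [0.4939 0.2959 0.0766] rect [array([494. , 294.6]), array([130.9,  85.3]), np.float64(85.6)] red 169 [0.4901 0.2458 0.0762]
side 812 598 slopes [0.2 0.5] z 0.0775 mean [0.4957 0.2944 0.0775] rect [array([493.5, 295.9]), array([134.1,  84.7]), np.float64(81.0)] red 82 [0.49   0.2476 0.0769]
```

>>> move_arm(
  rows=[
    {"translation": [-0.1, 0, 0.2], "rot": [0, 0, 0], "hand": 1},
    {"translation": [-0.15, 0, 0.35], "rot": [0, 0, 0], "hand": 1},
    {"translation": [-0.2, 0, 0.45], "rot": [0, 0, 0], "hand": 1},
    {"translation": [-0.2, 0, 0.45], "rot": [0, 0, 0], "hand": 1},
  ],
)

```text
t: 10.88
eef_pos: [0.4999, 0.3503, 0.0667]
ee_rot: [-3.141, -0.418, -1.656]
force: [0.2, 0.2, -1.4]
width: 0.0556
gripper_force: 45.0
```

```bash
python3 - <<'E'
from h import *
plan()
fitregion('top',.494,.2965,.07,.063,.1)
E
```

```text
t 10.88 p [0.4999 0.3503 0.0667] F [ 0.2  0.2 -1.4] w 0.0556 q6 -1.23
top 1490 1231 slopes [0.1 0.3] z 0.0712 mean [0.4937 0.296  0.0712] rect [array([495.6, 293.7]), array([131.3,  85.5]), np.float64(87.3)] red 160 [0.4896 0.2461 0.0708]
```

>>> move_arm(
  rows=[
    {"translation": [-0.04, 0, 0.08], "rot": [0, 0, 0], "hand": 1},
    {"translation": [-0.04, 0, 0.08], "rot": [0, 0, 0], "hand": 1},
  ],
)

```text
t: 11.1
eef_pos: [0.5, 0.3504, 0.0659]
ee_rot: [-3.141, -0.418, -1.656]
force: [-0.1, -0.6, -0.8]
width: 0.0558
gripper_force: 45.0
```

>>> move_arm(
  rows=[
    {"translation": [0, 0, 0], "rot": [0, 0, 0], "hand": 0.2},
    {"translation": [0, 0, 0], "rot": [0, 0, 0], "hand": 0.1},
    {"translation": [0, 0, 0], "rot": [0, 0, 0], "hand": 0},
    {"translation": [0, 0, 0], "rot": [0, 0, 0], "hand": 0},
    {"translation": [0, 0, 0], "rot": [0, 0, 0], "hand": 0},
    {"translation": [0, 0, 0], "rot": [0, 0, 0], "hand": 0},
  ],
)

```text
t: 11.6
eef_pos: [0.5, 0.3504, 0.066]
ee_rot: [-3.141, -0.418, -1.656]
force: [0.3, 0.3, -0.3]
width: 0.0863
gripper_force: 0.0
```

>>> move_arm(
  rows=[
    {"translation": [0, 0, -2], "rot": [0, 0, 0], "hand": 0},
    {"translation": [0, 0, -5], "rot": [0, 0, 0], "hand": 0},
    {"translation": [0, 0, -8], "rot": [0, 0, 0], "hand": 0},
    {"translation": [0, 0, -11], "rot": [0, 0, 0], "hand": 0},
    {"translation": [0, 0, -11], "rot": [0, 0, 0], "hand": 0},
  ],
)

```text
t: 12.02
eef_pos: [0.5058, 0.3987, 0.1723]
ee_rot: [-3.135, -0.411, -1.656]
force: [0.4, 1.5, 0.3]
width: 0.0876
gripper_force: 0.0
```

```bash
python3 - <<'E'
from h import *
plan()
fitregion('top',.494,.2965,.09,.063,.09,'8')
fitregion('side',.494,.2965,.09,.063,.09)
print([(w('top',x['point']).round(4).tolist(),x['p']) for l in('panel','panel_red') for x in arm.pinpoint(l,'top')])
E
```

```text
t 12.02 p [0.5058 0.3987 0.1723] F [0.4 1.5 0.3] w 0.0876 q6 -1.21
top 1314 1185 slopes [ 0.3 -0.1] z 0.0697 mean [0.4935 0.2941 0.0697] rect [array([493.6, 294.4]), array([131.3,  55.8]), np.float64(84.6)] red 148 [0.4894 0.2463 0.0695]
side 608 553 slopes [0.2 0.2] z 0.0708 mean [0.4952 0.291  0.0708] rect [array([495.9, 295.1]), array([137.4,  55.8]), np.float64(84.4)] red 95 [0.4898 0.2451 0.0704]
[([0.3514, -0.1796, 0.0016], 0.96), ([0.4973, 0.2962, 0.0624], 0.94), ([0.3449, -0.1323, 0.0046], 0.75), ([0.489, 0.2319, 0.0646], 0.67)]
```

```bash
python3 - <<'E'
from h import *
Q=tool(-95.5,-24); T=np.array([.4891,.2413,.066]); z=Q.apply([0,0,1]); print(z)
plan((T-.1*z,Q),(T,Q))
E
```

```text
[ 0.03898398  0.40486411 -0.91354546]
t 12.22 p [0.5033 0.3943 0.1658] F [-0.   0.8 -0.4] w 0.0875 q6 -1.21
trans cm [17.41  0.16  8.67] rot [  0.  -48.    0.6]
trans cm [ 9.98  0.11 15.36] rot [  0.  -48.    0.6]
```

>>> move_arm(
  rows=[
    {"translation": [3, 0, 1], "rot": [0, -6, 0], "hand": 0},
    {"translation": [6, 0, 2.5], "rot": [0, -12, 0], "hand": 0},
    {"translation": [9, 0, 4], "rot": [0, -19, 0], "hand": 0},
    {"translation": [12, 0.1, 5.5], "rot": [0, -26, 0], "hand": 0},
    {"translation": [15, 0.2, 7], "rot": [0, -33, 0], "hand": 0},
    {"translation": [17.4, 0.2, 8.6], "rot": [0, -40, 0.6], "hand": 0},
    {"translation": [17.4, 0.2, 8.6], "rot": [0, -47, 0.6], "hand": 0},
    {"translation": [17.4, 0.2, 8.6], "rot": [0, -48, 0.6], "hand": 0},
  ],
)

```text
t: 12.88
eef_pos: [0.484, 0.1988, 0.158]
ee_rot: [-3.141, 0.427, -1.67]
force: [0.9, -0.4, 1.2]
width: 0.0879
gripper_force: 0.0
```

```bash
python3 - <<'E'
from h import *
Q=tool(-95.5,-24); T=np.array([.4891,.2413,.066]); z=Q.apply([0,0,1])
plan((T,Q)); print(arm.get_state()['q'].round(2))
E
```

```text
t 12.88 p [0.484  0.1988 0.158 ] F [ 0.9 -0.4  1.2] w 0.0879 q6 -0.3
trans cm [-0.08 -0.08 10.15] rot [-0.1  0.5 -0.2]
[ 0.47  0.13 -0.39 -0.47 -0.87 -0.3 ]
```

>>> move_arm(
  rows=[
    {"translation": [-0.1, -0.1, 3], "rot": [0, 0.5, 0], "hand": 0},
    {"translation": [-0.1, -0.1, 6], "rot": [0, 0.5, 0], "hand": 0},
    {"translation": [-0.1, -0.1, 8], "rot": [0, 0.5, 0], "hand": 0},
    {"translation": [-0.1, -0.1, 9.3], "rot": [0, 0.5, 0], "hand": 0},
    {"translation": [-0.1, -0.1, 10.1], "rot": [0, 0.5, 0], "hand": 0},
    {"translation": [-0.1, -0.1, 10.1], "rot": [0, 0.5, 0], "hand": 0},
    {"translation": [-0.1, -0.1, 10.1], "rot": [0, 0.5, 0], "hand": 0},
  ],
)

```text
t: 13.47
eef_pos: [0.4903, 0.2435, 0.0667]
ee_rot: [-3.141, 0.411, -1.665]
force: [1.0, -0.5, 0.4]
width: 0.0876
gripper_force: 0.0
```

```bash
python3 - <<'E'
from h import *
Q=tool(-95.5,-24); T=np.array([.4891,.2413,.066])
plan((T,Q))
E
```

```text
t 13.47 p [0.4903 0.2435 0.0667] F [ 1.  -0.5  0.4] w 0.0876 q6 -0.26
trans cm [ 0.24  0.1  -0.03] rot [ 0.  -0.5  0.1]
```

>>> move_arm(
  rows=[
    {"translation": [0.2, 0.1, 0], "rot": [0, 0, 0], "hand": 0.2},
    {"translation": [0.2, 0.1, 0], "rot": [0, 0, 0], "hand": 1},
    {"translation": [0.2, 0.1, 0], "rot": [0, 0, 0], "hand": 1},
    {"translation": [0.2, 0.1, 0], "rot": [0, 0, 0], "hand": 1},
    {"translation": [0.2, 0.1, 0], "rot": [0, 0, 0], "hand": 1},
    {"translation": [0.2, 0.1, 0], "rot": [0, 0, 0], "hand": 1},
    {"translation": [0.2, 0.1, 0], "rot": [0, 0, 0], "hand": 1},
    {"translation": [0.2, 0.1, 0], "rot": [0, 0, 0], "hand": 1},
  ],
  squeeze=45,
)

```text
t: 14.13
eef_pos: [0.4894, 0.2419, 0.0663]
ee_rot: [-3.14, 0.411, -1.665]
force: [-1.8, -1.9, 4.3]
width: 0.0552
gripper_force: 45.0
```

>>> move_arm(
  rows=[
    {"translation": [0, 0, 0], "rot": [0, 0, 0], "hand": 1},
    {"translation": [-0.4, 0, -0.9], "rot": [0, 0, 0], "hand": 1},
    {"translation": [-1.2, 0, -2.7], "rot": [0, 0, 0], "hand": 1},
    {"translation": [-2.4, 0, -5.4], "rot": [0, 0, 0], "hand": 1},
    {"translation": [-4, 0, -9], "rot": [0, 0, 0], "hand": 1},
    {"translation": [-5.2, 0, -11.7], "rot": [0, 0, 0], "hand": 1},
    {"translation": [-5.2, 0, -11.7], "rot": [0, 0, 0], "hand": 1},
  ],
)

```text
t: 14.72
eef_pos: [0.492, 0.2438, 0.2014]
ee_rot: [-3.131, 0.416, -1.661]
force: [1.3, 1.5, -1.4]
width: 0.0556
gripper_force: 45.0
```

```bash
python3 - <<'E'
from h import *
s=arm.get_state();p=s['eef_pos']
fitregion('top',p[0]+.005,p[1]+.055,.08,.14,.22)
fitregion('side',p[0]+.005,p[1]+.055,.08,.14,.22)
plan(([*brd(.02,0),.20],tool(-4.5)));print(s['q'].round(2))
E
```

```text
top 261 254 slopes [-2.6 -0.3] z 0.2062 mean [0.5179 0.336  0.205 ] rect [array([513.1, 328. ]), array([65.1, 28.8]), np.float64(85.1)] red 0 
side 604 421 slopes [0.5 0.2] z 0.2026 mean [0.4949 0.2782 0.2025] rect [array([497.2, 295.2]), array([133.8,  81.1]), np.float64(84.8)] red 0 
t 14.82 p [0.4894 0.2431 0.1958] F [-1.5 -0.4 -1.5] w 0.0552 q6 -0.45
trans cm [19.93 -8.81 -9.16] rot [-18.9  18.3 -89.5]
[ 0.57  0.1  -0.33 -0.41 -0.91 -0.45]
```

>>> move_arm(
  rows=[
    {"translation": [0, 0, -0.5], "rot": [0, 6, 0], "hand": 1},
    {"translation": [0, 0, -1], "rot": [0, 12, 0], "hand": 1},
    {"translation": [0, 0, -1], "rot": [0, 18, 0], "hand": 1},
    {"translation": [0, 0, -1], "rot": [0, 23.7, 0], "hand": 1},
    {"translation": [0, 0, -1], "rot": [0, 23.7, 0], "hand": 1},
  ],
)

```text
t: 15.23
eef_pos: [0.4884, 0.2401, 0.2013]
ee_rot: [3.141, -0.011, -1.663]
force: [-0.6, 0.5, -1.2]
width: 0.0552
gripper_force: 45.0
```

```bash
python3 - <<'E'
from h import *
plan(([*brd(.0505,0),.20],tool(-4.5)));print(arm.get_state()['q'].round(2))
E
```

```text
t 15.23 p [0.4884 0.2401 0.2013] F [-0.6  0.5 -1.2] w 0.0552 q6 -0.92
trans cm [ 21.6  -11.87   0.37] rot [  0.5  -0.5 -90.8]
[ 0.82  0.18 -0.33  0.01 -1.07 -0.92]
```

>>> move_arm(
  rows=[
    {"translation": [2, -1.5, 0], "rot": [0, 0, -7], "hand": 1},
    {"translation": [4, -3, 0], "rot": [0, 0, -14], "hand": 1},
    {"translation": [6, -4, 0], "rot": [0, 0, -21], "hand": 1},
    {"translation": [8, -5, 0], "rot": [0, 0, -28], "hand": 1},
    {"translation": [10, -6, 0], "rot": [0, 0, -35], "hand": 1},
    {"translation": [12, -7, 0], "rot": [0, 0, -42], "hand": 1},
    {"translation": [14, -8, 0], "rot": [0, 0, -49], "hand": 1},
    {"translation": [16, -9, 0], "rot": [0, 0, -56], "hand": 1},
  ],
)

```text
t: 15.9
eef_pos: [0.5627, 0.0696, 0.202]
ee_rot: [3.139, 0.0, -0.683]
force: [0.5, 0.5, -0.7]
width: 0.0555
gripper_force: 45.0
```

```bash
python3 - <<'E'
from h import *
plan(([*brd(.0505,0),.20],tool(-4.5)));print(arm.get_state()['q'].round(2))
E
```

```text
t 15.9 p [0.5627 0.0696 0.202 ] F [ 0.5  0.5 -0.7] w 0.0555 q6 0.42
trans cm [5.37 2.8  0.21] rot [  0.2   0.1 -34.6]
[ 0.47  0.21 -0.28  0.   -1.08  0.42]
```

>>> move_arm(
  rows=[
    {"translation": [1, 0.5, 0], "rot": [0, 0, -7], "hand": 1},
    {"translation": [2, 1, 0], "rot": [0, 0, -14], "hand": 1},
    {"translation": [3.2, 1.6, 0.2], "rot": [0, 0, -21], "hand": 1},
    {"translation": [4.4, 2.2, 0.2], "rot": [0, 0, -28], "hand": 1},
    {"translation": [5.4, 2.8, 0.2], "rot": [0.2, 0, -34.6], "hand": 1},
    {"translation": [5.4, 2.8, 0.2], "rot": [0.2, 0, -34.6], "hand": 1},
    {"translation": [5.4, 2.8, 0.2], "rot": [0.2, 0, -34.6], "hand": 1},
    {"translation": [5.4, 2.8, 0.2], "rot": [0.2, 0, -34.6], "hand": 1},
  ],
)

```text
t: 16.57
eef_pos: [0.5866, 0.0151, 0.2008]
ee_rot: [-3.141, -0.0, -0.088]
force: [0.6, 0.4, -1.9]
width: 0.0554
gripper_force: 45.0
```

```bash
cat >> h.py <<'E'
def pan(n,tag=None,zlo=.1,zhi=.3):
    """held panel in board frame from side cam: slope and outline along x"""
    c,s=np.cos(YB),np.sin(YB); im,d=arm.grab_frame(n)
    if tag: save(n+tag,im)
    P=cloud(n,d).reshape(-1,3); I=im.reshape(-1,3).astype(int); q=P[:,:2]-B; bx=q@[c,s]; by=q@[-s,c]
    m=(abs(by)<.045)&(bx>-.09)&(bx<.035)&(P[:,2]>zlo)&(P[:,2]<zhi)
    A=np.c_[bx[m],by[m],np.ones(m.sum())]; z=P[m,2]; k=np.ones(len(z),bool)
    for _ in range(8):
        co=np.linalg.lstsq(A[k],z[k],rcond=None)[0]; e=abs(A@co-z); k=e<max(.003,1.5*np.median(e))
    b=A[k]; print(n,len(z),k.sum(),'slope',np.degrees(np.arctan(co[:2])).round(1),'z0',co[2].round(4),'x',np.percentile(b[:,0],[1,99]).round(4),'y',np.percentile(b[:,1],[1,99]).round(4))
    rc=cv2.minAreaRect((b[:,:2]*1000).astype(np.float32)); print([np.round(v,1) for v in rc])
E
python3 - <<'E'
from h import *
pan('side','9');pan('top','9')
plan(([*brd(.0505,0),.10],tool(-4.5)));print(arm.get_state()['q'].round(2))
E
```

```text
side 1093 744 slope [23.7  0.7] z0 0.1826 x [-0.059  0.034] y [-0.0279  0.0293]
[array([-12.2,   1.3]), array([94.2, 62. ]), np.float64(0.9)]
top 1356 1054 slope [24.1  0.3] z0 0.1831 x [-0.0602  0.0263] y [-0.0273  0.0276]
[array([-17. ,   0.2]), array([55.9, 88.6]), np.float64(89.5)]
t 16.67 p [0.5868 0.0155 0.2013] F [ 0.3  0.2 -0.2] w 0.0558 q6 1.13
trans cm [-0.    0.15 10.13] rot [-0.1 -0.1 -0.4]
[ 0.36  0.24 -0.24 -0.   -1.08  1.13]
```

View pics/side9.png

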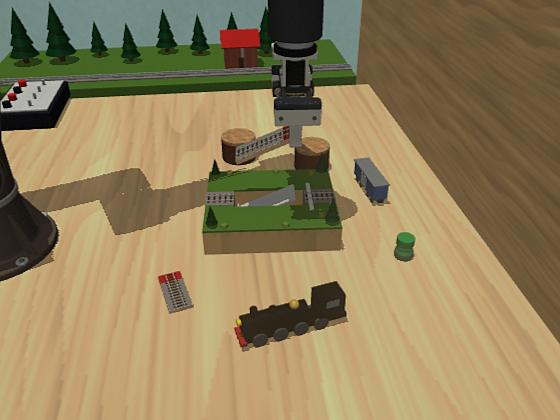

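>>> move_arm(
  rows=[
    {"translation": [0, 0.05, 3], "rot": [0, 0, 0], "hand": 1},
    {"translation": [0, 0.05, 6], "rot": [0, 0, -0.3], "hand": 1},
    {"translation": [0, 0.05, 8], "rot": [0, 0, -0.3], "hand": 1},
    {"translation": [0, 0.05, 9.5], "rot": [0, 0, -0.3], "hand": 1},
    {"translation": [0, 0.05, 10.5], "rot": [0, 0, -0.3], "hand": 1},
    {"translation": [0, 0.05, 11.2], "rot": [0, 0, -0.3], "hand": 1},
    {"translation": [0, 0.05, 11.6], "rot": [0, 0, -0.3], "hand": 1},
    {"translation": [0, 0.05, 11.6], "rot": [0, 0, -0.3], "hand": 1},
  ],
)

```text
t: 17.33
eef_pos: [0.5873, 0.0149, 0.0854]
ee_rot: [-3.141, -0.001, -0.079]
force: [-0.0, -0.0, -1.0]
width: 0.0558
gripper_force: 45.0
```

```bash
python3 - <<'E'
from h import *
fit(x0=-.05,x1=.03)
plan(([*brd(.0505,0),.0745],tool(-4.5)))
E
```

```text
top 662 601 slope deg x,y [23.9 -0.6] z0 0.0672
side 550 469 slope deg x,y [23.5  0.4] z0 0.0676
t 17.43 p [0.5879 0.0149 0.0865] F [ 0.4  0.1 -0.5] w 0.0555 q6 1.13
trans cm [-0.11  0.1   1.2 ] rot [-0.1 -0.2 -0. ]
```

>>> move_arm(
  rows=[
    {"translation": [-0.05, 0.05, 0.4], "rot": [0, 0, 0], "hand": 1},
    {"translation": [-0.05, 0.05, 0.7], "rot": [0, 0, 0], "hand": 1},
    {"translation": [-0.05, 0.05, 0.9], "rot": [0, 0, 0], "hand": 1},
    {"translation": [-0.05, 0.05, 1.0], "rot": [0, 0, 0], "hand": 1},
    {"translation": [-0.05, 0.05, 1.0], "rot": [0, 0, 0], "hand": 1},
  ],
)

```text
t: 17.85
eef_pos: [0.5867, 0.0142, 0.0755]
ee_rot: [-3.141, -0.001, -0.079]
force: [0.9, 0.2, -0.4]
width: 0.0556
gripper_force: 45.0
```

```bash
python3 - <<'E'
from h import *
fit(x0=-.05,x1=.03)
plan(([*brd(.0505,0),.0745],tool(-4.5)))
E
```

```text
top 636 557 slope deg x,y [23.8 -0.3] z0 0.0574
side 418 404 slope deg x,y [23.5 -0.3] z0 0.0576
t 17.95 p [0.5868 0.0142 0.0757] F [-0.2 -0.1 -0.6] w 0.0553 q6 1.13
trans cm [-0.01  0.02  0.12] rot [-0.  -0.1 -0. ]
```

>>> move_arm(
  rows=[
    {"translation": [0, 0, 0.1], "rot": [0, 0, 0], "hand": 1},
    {"translation": [0, 0, 0.1], "rot": [0, 0, 0], "hand": 1},
    {"translation": [0, 0, 0.1], "rot": [0, 0, 0], "hand": 0.25},
    {"translation": [0, 0, 0.1], "rot": [0, 0, 0], "hand": 0.1},
    {"translation": [0, 0, 0.1], "rot": [0, 0, 0], "hand": 0},
    {"translation": [0, 0, 0.1], "rot": [0, 0, 0], "hand": 0},
    {"translation": [0, 0, 0.1], "rot": [0, 0, 0], "hand": 0},
    {"translation": [0, 0, 0.1], "rot": [0, 0, 0], "hand": 0},
  ],
)

```text
t: 18.62
eef_pos: [0.5868, 0.0142, 0.0747]
ee_rot: [-3.141, -0.002, -0.079]
force: [-0.2, -1.1, -0.3]
width: 0.0861
gripper_force: 0.0
```

>>> move_arm(
  rows=[
    {"translation": [0, 0, -2], "rot": [0, 0, 0], "hand": 0},
    {"translation": [0, 0, -5], "rot": [0, 0, 0], "hand": 0},
    {"translation": [0, 0, -8], "rot": [0, 0, 0], "hand": 0.5},
    {"translation": [0, 0, -8], "rot": [0, 0, 0], "hand": 1},
    {"translation": [0, 0, -8], "rot": [0, 0, 0], "hand": 1},
  ],
)

```text
t: 19.03
eef_pos: [0.5878, 0.0145, 0.1568]
ee_rot: [-3.139, -0.006, -0.079]
force: [-0.0, 0.1, -0.4]
width: 0.0731
gripper_force: 0.0
```

```bash
python3 - <<'E'
from h import *
pan('side',zlo=.02,zhi=.1)
im,d=arm.grab_frame('side');save('s10',cv2.resize(im[130:280,200:400],None,fx=3.5,fy=3.5))
plan(([*brd(.052,0),.11],tool(-4.5)))
E
```

```text
side 1512 835 slope [-0.2 -0.2] z0 0.0552 x [-0.0892  0.0319] y [-0.0447  0.0445]
[array([-27.7,   0. ]), array([124.5,  90. ]), np.float64(0.0)]
t 19.13 p [0.5862 0.0141 0.1543] F [-0.3  0.6  0.1] w 0.0648 q6 1.13
trans cm [0.2  0.01 4.43] rot [-0.1 -0.1 -0.1]
```

View pics/s10.png

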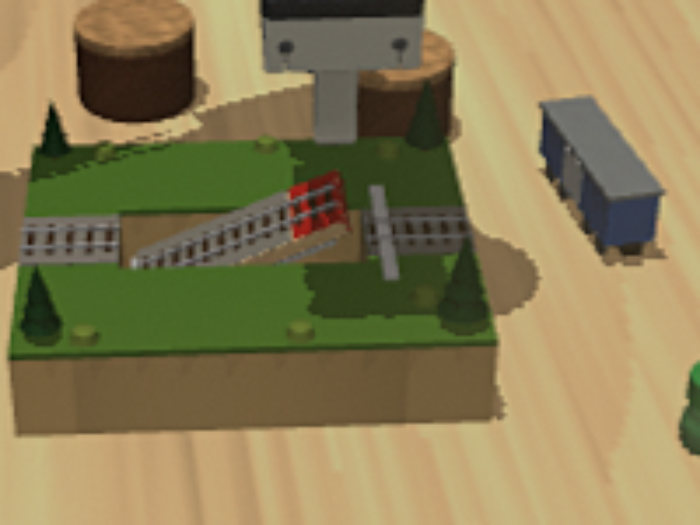

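>>> move_arm(
  rows=[
    {"translation": [-0.1, 0, 1], "rot": [0, 0, 0], "hand": 1},
    {"translation": [-0.1, 0, 2.5], "rot": [0, 0, 0], "hand": 1},
    {"translation": [-0.1, 0, 3.5], "rot": [0, 0, 0], "hand": 1},
    {"translation": [-0.1, 0, 3.5], "rot": [0, 0, 0], "hand": 1},
    {"translation": [-0.1, 0, 4.2], "rot": [0, 0, 0], "hand": 1},
    {"translation": [-0.1, 0, 4.8], "rot": [0, 0, 0], "hand": 1},
    {"translation": [-0.1, 0, 5.4], "rot": [0, 0, 0], "hand": 1},
    {"translation": [-0.1, 0, 6], "rot": [0, 0, 0], "hand": 1},
  ],
  squeeze=20,
)

```text
t: 19.8
eef_pos: [0.5861, 0.0143, 0.0944]
ee_rot: [-3.141, -0.002, -0.079]
force: [1.0, 0.5, 3.3]
width: 0.0123
gripper_force: 1.6
```

>>> move_arm(
  rows=[
    {"translation": [0, 0, 0.5], "rot": [0, 0, 0], "hand": 1},
    {"translation": [0, 0, 1], "rot": [0, 0, 0], "hand": 1},
    {"translation": [0, 0, 1.5], "rot": [0, 0, 0], "hand": 1},
    {"translation": [0, 0, 1.9], "rot": [0, 0, 0], "hand": 1},
    {"translation": [0, 0, 2.1], "rot": [0, 0, 0], "hand": 1},
    {"translation": [0, 0, 2.2], "rot": [0, 0, 0], "hand": 1},
  ],
)

```text
t: 20.3
eef_pos: [0.5861, 0.0144, 0.0725]
ee_rot: [-3.141, -0.002, -0.079]
force: [1.9, -0.2, 3.5]
width: 0.0006
gripper_force: 1.5
```

```bash
python3 - <<'E'
from h import *
fit(x0=-.05,x1=.03)
plan()
E
```

```text
top 569 513 slope deg x,y [ 1.4 -0.6] z0 0.0552
side 519 512 slope deg x,y [1.4 0.6] z0 0.0556
t 20.4 p [0.5856 0.0143 0.0725] F [1.8 0.3 0.8] w 0.0004 q6 1.13
```

Still 1.4° up; press on to the stop.

>>> move_arm(
  rows=[
    {"translation": [0, 0, 0.1], "rot": [0, 0, 0], "hand": 1},
    {"translation": [0, 0, 0.18], "rot": [0, 0, 0], "hand": 1},
    {"translation": [0, 0, 0.22], "rot": [0, 0, 0], "hand": 1},
    {"translation": [0, 0, 0.22], "rot": [0, 0, 0], "hand": 1},
  ],
)

```text
t: 20.73
eef_pos: [0.5859, 0.0143, 0.071]
ee_rot: [-3.141, -0.002, -0.079]
force: [-0.1, 0.5, 5.2]
width: 0.0004
gripper_force: 2.8
```

```bash
python3 - <<'E'
from h import *
plan()
E
```

```text
t 20.73 p [0.5859 0.0143 0.071 ] F [-0.1  0.5  5.2] w 0.0004 q6 1.13
```

>>> move_arm(
  rows=[
    {"translation": [0, 0, 0.06], "rot": [0, 0, 0], "hand": 1},
    {"translation": [0, 0, 0.12], "rot": [0, 0, 0], "hand": 1},
    {"translation": [0, 0, 0.12], "rot": [0, 0, 0], "hand": 1},
  ],
)

```text
t: 20.98
eef_pos: [0.5861, 0.0143, 0.0706]
ee_rot: [-3.141, -0.002, -0.079]
force: [-1.9, 0.2, 11.9]
width: 0.0006
gripper_force: 6.2
```

>>> move_arm(
  rows=[
    {"translation": [0, 0, -1], "rot": [0, 0, 0], "hand": 1},
    {"translation": [0, 0, -4], "rot": [0, 0, 0], "hand": 1},
    {"translation": [0, 0, -8], "rot": [0, 0, 0], "hand": 1},
    {"translation": [-2, 0, -12], "rot": [0, 0, 0], "hand": 1},
    {"translation": [-5, 0, -15], "rot": [0, 0, 0], "hand": 1},
    {"translation": [-9, 0, -17], "rot": [0, 0, 0], "hand": 1},
    {"translation": [-9, 0, -17], "rot": [0, 0, 0], "hand": 1},
  ],
)

```text
t: 21.57
eef_pos: [0.4926, 0.0211, 0.2432]
ee_rot: [-3.138, -0.005, -0.079]
force: [-0.1, 0.1, -0.8]
width: 0.0006
gripper_force: 0.0
```

```bash
python3 - <<'E'
from h import *
plan()
fit(x0=-.055,x1=.06,tag='11')
for n in('top','side'):
  for l in('panel','panel_red','white_line','loco','wagon','paintjar'):
    print(l,[(np.round(w(n,x['point']),3).tolist(),round(x['p'],2)) for x in arm.pinpoint(l,n)])
im=cv2.imread('pics/side11.png');cv2.imwrite('pics/s12.png',cv2.resize(im[130:280,200:400],None,fx=3.5,fy=3.5))
E
```

```text
t 21.57 p [0.4926 0.0211 0.2432] F [-0.1  0.1 -0.8] w 0.0006 q6 1.05
top 0 0 slope deg x,y [0. 0.] z0 0.0
side 734 715 slope deg x,y [-0.1  0.3] z0 0.0556
panel [([0.352, -0.18, 0.001], 0.87)]
panel_red [([0.338, -0.138, 0.006], 0.73)]
white_line []
loco [([0.542, -0.286, 0.002], 0.74)]
wagon [([0.775, 0.101, -0.0], 0.92)]
paintjar [([0.773, -0.136, 0.0], 0.74)]
panel [([0.539, 0.018, 0.047], 0.88), ([0.35, -0.177, 0.001], 0.75)]
panel_red [([0.346, -0.133, 0.003], 0.96), ([0.599, 0.014, 0.05], 0.83)]
white_line [([0.617, 0.013, 0.055], 0.6)]
loco [([0.543, -0.288, -0.001], 0.82)]
wagon [([0.775, 0.099, -0.001], 0.84), ([0.543, 0.017, 0.044], 0.73), ([0.497, 0.299, -0.004], 0.23)]
paintjar [([0.771, -0.128, -0.0], 0.8), ([0.543, -0.286, -0.002], 0.61)]
  return _methods._mean(a, axis=axis, dtype=dtype,
  ret = ret.dtype.type(ret / rcount)
```

View pics/s12.png

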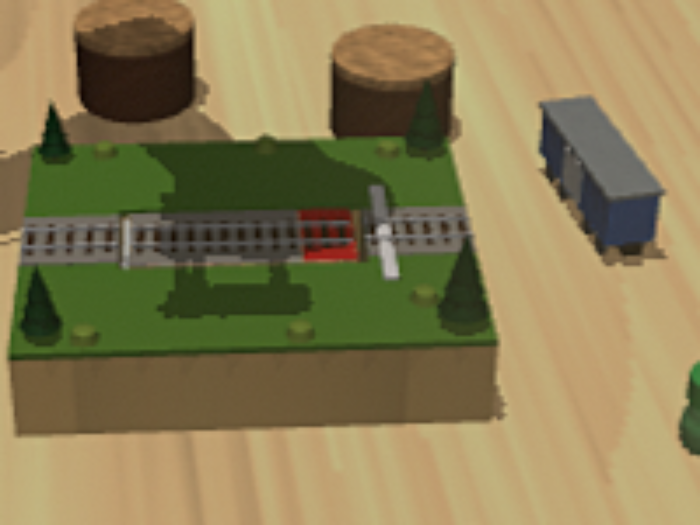

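```bash
python3 -c "
from station import arm
print(arm.job_done())"
```

```text
the job is handed in; nothing more can be done
None
```

The panel is back in its opening turned end for end, with its red end by the white line; the last images show it level and flush. The job is handed in, but no verdict came back. The run ended at about 21.6 s, and the locomotive, wagon and jar show no movement in the last images.

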